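# Turn the print plate over and index the inspection stage

## Task

On the inspection stage, swing the hinged print plate right over by its bar so that it lies flat on the far side with the printed face up, letting it down without dropping it. Then take the black knob and slide the carriage along its rail towards the notch block until you feel its ball drop into the notch between the two ridges, without running on past it. Finish while still holding the knob, with the carriage resting in the notch; leave everything else on the bench where it is.

Things in the scene. Friction and masses are not known exactly. Their poses are not given: they have to be found in the camera images.
- rail: Fixed stage bed on the bench: aluminium base plate 130 x 420 x 8 mm with a steel rail (30 mm wide, top 28 mm above the bench) along its middle and an end stop at each end. Origin: centre of the underside. Its y axis runs along the rail, in the direction in which the carriage must slide; its x axis points across the rail, away from the robot.
- carriage (a joint): Sliding carriage: dark steel deck 130 mm (across) x 150 mm (along the rail) x 10 mm, deck top 40 mm above the bench. Value in m, 0 at the end of the rail behind, growing as the deck slides along rail +y, to 0.200 at the other end. It starts at 0 to 0.035 and slides with about 1.5 N of friction.
- knob: Black upright round post, 18 mm in diameter and 45 mm tall, fixed on the leading (+y) part of the deck over the rail: the handle of the carriage. Origin: its foot, on the deck 40 mm above the bench (top 85 mm above the bench); same axes as the rail.
- plunger (a point): Top centre of the brass ball plunger (14 mm across, 10 mm tall) on the deck, 45 mm to the +x side of the knob's axis. Under it a sprung steel ball of 10 mm reaches below the deck. This point is 50 mm above the bench.
- notch: Steel notch block clamped on the bed's far (+x) side, its thumbscrew 26 mm beyond the origin. Two ridges across the slide, 14 mm apart; the notch is the valley midway. Origin: under the notch, 8 mm above the bench, axes as the rail; ball in notch = plunger over it along y. About 10 N to climb a ridge (from 14 to 7 mm before), then the ball pulls in and, within 5 mm, centres a freed carriage.
- holder (a joint): Hinged print plate on the deck: aluminium plate 56 x 78 x 5 mm, grey prints (to 7 mm) on one face, hinged along the rail, with a bail handle. Value in rad: 0 = lying flat on the robot's side, prints underneath (start); swings up and over, away from the robot; 3.14 = lying flat on the far side, prints up. Light friction, 100 g: let go in mid-air it falls.
- bar (a point): Middle of the round bar of the bail handle: steel, 8 mm in diameter, 78 mm long, parallel to the rail, 95 mm from the hinge axis; 29 mm of open space between it and the plate, and 60 mm of free height to the bench; it overhangs the deck by 30 mm when the plate lies flat.
- hinge (a point): Middle of the hinge axis (along the rail) on the deck, 64 mm above the bench.
- camera: Bystander, fixed: small inspection camera on a post 115 mm tall, foot 56 mm across, on the far (+x) side of the rail. Origin: centre of the foot's underside.
- resin_bottle: Bystander: black bottle 68 mm across, 180 mm tall, standing. Origin: centre of its foot.
- scraper: Bystander: flat scraper 240 mm long, lying along its x axis. Origin: its middle, on the bench.
- brush: Bystander: brush 170 mm long, lying along its x axis. Origin: its middle, on the bench.
- jar: Bystander: white jar 60 mm across, 75 mm tall. Origin: centre of its foot.
- spool: Bystander: spool 170 mm across, 50 mm high, lying flat. Origin: centre of its underside.
- bracket: Bystander: small grey printed angle bracket 30 x 40 x 30 mm beside the bed. Origin: centre of its underside.
- cup: Bystander: clear cup 72 mm across, 70 mm tall. Origin: centre of its foot.

How it is judged:
By the outcome, as a careful person would: the job done as asked, in the order asked, and still so for the second after the job is handed in, while the arm keeps its last pose, push and grip.
It also fails if it takes over 72 s, if anything falls off the work surface, if the arm or the gripper's body presses on something with over 40 N, if the wrist force passes 120 N, or if a joint passes its speed limit or range.

## Robot

A 6-joint arm with a two-finger parallel gripper is mounted at the origin on the work surface. World frame = base frame: x ahead of the robot, y to its left, z up, the work surface at z = 0. Lengths are in m, angles in rad, forces in N, time in s.
With the tool pointing down it reaches from about 0.3 to 0.875 m from the base axis. Payload 4.2 kg.
Tool frame: the origin (TCP) lies at the very end of the fingers, on their centre line; the grasp point (between the pads) lies 19 mm behind it (manip.grasp_offset is the distance from the TCP to the grasp point, in m); z points along the fingers, y is the line along which they close (so a half turn about z gives the same grasp; the last joint's range is limited). The gripper opens to 85 mm and grips with 20 to 120 N. Pads are 22 mm wide; open, the fingers measure 114 mm over their backs; the gripper's body (76 mm by 85 mm) begins 54 mm behind the grasp point. The pads swing forward as they close: fully open they stand 13 mm farther back than shut.
Start: joints at [1.206, 0.32, 1.565, -0, 1.257, -0.02], TCP at [0.194, 0.541, 0.231] pointing down, gripper open.
Joint ranges: [-3.11, 3.11], [-0.84, 2.01], [0.21, 2.61], [-1.34, 4.49], [0.05, 2.63], [-2.56, 2.56]. Speed limits (rad/s): [2.57, 2.57, 3.14, 3.14, 3.14, 3.14].

## Interface

Orientations are given as a unit quaternion [x, y, z, w].
In Python, from cell import manip, get_image, order, silhouettes gives the robot as it stands. The module is installed in compiled form; this text tells all that it offers.
- The arm moves only by the shell command python3 -m pendant 'ROWS' [FORCE]. ROWS is JSON, a list of rows, each an object with "fingers": the finger opening in mm, from 0 to 85.4; "slide": the shift along the tool's x, y, z as a fraction of full scale, a list of three; "roll": the turn about the tool's z as a fraction of full scale. In form: [{"fingers": fingers, "slide": [tx, ty, tz], "roll": roll}, ...]. A call has 1 to 12 rows; each row shifts and turns the commanded pose from where the row before left it, along the tool's axes as they then stand; what a row does not reach is not made up. Full scale, the value 1, is 80 mm for a shift and 120 degrees for a turn. A row lasts 1/12 s, in which the tool goes at most 41.7 mm and 7.16 degrees, less where a joint would pass 70% of its speed; a pose out of reach is approached as far as the arm can. A call with a number of a shift or a turn outside -1 to 1 is refused whole. A call with a gripper value outside its range is refused whole. The fingers move at their own pace and stop on an object; FORCE is the grip in N (left out, the last holds). Time passes only in rows, so rows that do not move let the fingers close. It gives the time, the measured TCP pose, the force, the opening and the grip force at its end, in the units of the state.
- manip.state(): the state, without advancing time (a new reading comes with each control period).
- get_image(name): name is "scene" or "top"; returns a dict with "image" (400x640x3 uint8, blue, green, red), "range_z" (400x640 float32, m along the optical axis (not along the pixel's ray), 0 where there is no reading), "fx", "fy", "cx", "cy" (pixels), "k1" (the pictures are not rectified: a ray, as slopes to the right and down, at radius r is drawn at 1 + k1 r^2 times it, then the intrinsics apply), "extrinsics" (4x4, takes a point from camera to world coordinates). Camera axes: x right, y down, z forward; pixel columns grow to the right and rows downward; lengths in m; the calibration is good to about 2 mm. A picture is of the moment at which its call begins.
- order.job_done(): hands the job in; it is judged then, once.
Trained networks look in a picture, given as the dict that the camera call returned (one of the last four; its "shot" number tells which), for a name from the list of things; names that differ only in an ending like _2 or _b are one class to them, and where a whole thing is asked for, a point or a joint stands for the part that bears it (a point fixed in the world has none). Each returns a list of dicts, best first, with "conf" (0 to 1); they miss things now and then, are a little off and sometimes report something else, mostly with a low value. They report only what shows in the picture. A call takes as long as a camera call.
- silhouettes(name, picture): "region" (400x640 bool, what is visible of it) and "bbox" ([left, top, right, bottom] in pixels, round what is visible of it).
The state is a dict: "clock": time; "joints": joint angles; "joint_vel": joint speeds; "joint_torque": joint torques, N m; "position": TCP position; "tcp_rot": TCP orientation; "ft_force": force on the tool from outside, world axes, zero at the start; "wrist_torque": the same for the moment, N m; "grip_width": finger opening in m; "grasp_force": force on a finger pad.
Only numpy, scipy, OpenCV 4.12 (cv2) and the standard library are available. Lean on these libraries where they do the work, as an engineer would, in place of code of your own. Each camera call takes 0.05 s, during which the arm holds its last target. There are 200 camera calls.

## Working session

There is one attempt and no reset: what is moved stays moved. The work goes in short steps, Python scripts to look and compute and a shell command to move; the robot and the scene stay as the last step left them, time stands still between calls to the robot, and variables do not carry over. Pictures are saved under pics/ and viewed, at most 10 in all, crops included, and the job is handed in when it is done.

```bash
mkdir -p pics; cat > h.py <<'E'
import numpy as np, cv2
from cell import manip, get_image, order, silhouettes
def cloud(p):
    """world xyz for each pixel (400x640x3), nan where no range"""
    K=np.array([[p["fx"],0,p["cx"]],[0,p["fy"],p["cy"]],[0,0,1]]); d=np.array([p["k1"],0,0,0.])
    v,u=np.mgrid[0:400,0:640]; uv=np.stack([u,v],-1).reshape(-1,1,2).astype(float)
    s=cv2.undistortPoints(uv,K,d).reshape(400,640,2); z=p["range_z"].astype(float); z[z==0]=np.nan
    P=np.dstack([s*z[...,None],z]); E=np.array(p["extrinsics"]); return P@E[:3,:3].T+E[:3,3]
E
cat > a.py <<'E'
from h import *
S=manip.state(); print({k:np.round(v,3) for k,v in S.items()}, manip.grasp_offset)
for n in ("scene","top"):
    p=get_image(n); cv2.imwrite(f"pics/{n}0.png",p["image"]); C=cloud(p)
    print(n,np.round(p["extrinsics"],3).tolist())
    for t in "rail carriage knob plunger notch holder bar hinge camera bracket".split():
        for r in silhouettes(t,p)[:2]:
            q=C[r["region"]]; q=q[~np.isnan(q[:,0])]
            if len(q): print(t,round(r["conf"],2),np.round(r["bbox"]).tolist(),"med",np.round(np.median(q,0),3),"p2",np.round(np.percentile(q,2,0),3),"p98",np.round(np.percentile(q,98,0),3))
E
python3 a.py
```

```text
{'clock': np.float64(0.0), 'joints': array([ 1.206,  0.32 ,  1.566, -0.   ,  1.257, -0.02 ]), 'joint_vel': array([-0.002, -0.002,  0.   ,  0.001, -0.   , -0.001]), 'joint_torque': array([-2.0000e-03, -4.1553e+01, -2.3415e+01, -0.0000e+00,  8.0000e-03,
        0.0000e+00]), 'position': array([0.194, 0.541, 0.23 ]), 'tcp_rot': array([ 0.172,  0.985, -0.001, -0.   ]), 'ft_force': array([ 1.047, -0.146,  0.266]), 'wrist_torque': array([ 0.044, -0.021,  0.015]), 'grasp_force': np.float64(0.0), 'grip_width': np.float64(0.085)} 0.0187
scene [[0.81, 0.398, -0.43, 1.096], [0.586, -0.529, 0.614, -0.802], [0.017, -0.749, -0.662, 0.924], [0.0, 0.0, 0.0, 1.0]]
rail 0.8 [256.0, 164.0, 369.0, 262.0] med [ 0.559 -0.056  0.028] p2 [ 0.477 -0.193  0.002] p98 [0.619 0.213 0.06 ]
rail 0.74 [267.0, 192.0, 334.0, 242.0] med [ 0.557 -0.086  0.042] p2 [ 0.461 -0.151  0.02 ] p98 [ 0.618 -0.003  0.072]
carriage 0.61 [260.0, 190.0, 337.0, 243.0] med [ 0.557 -0.089  0.042] p2 [ 0.46  -0.151  0.007] p98 [ 0.618 -0.     0.073]
knob 0.55 [302.0, 190.0, 314.0, 211.0] med [ 0.555 -0.03   0.065] p2 [ 0.544 -0.036  0.
[... 1444 characters left out ...]
089]
holder 0.61 [345.0, 192.0, 374.0, 232.0] med [ 0.516 -0.108  0.057] p2 [ 0.454 -0.142  0.05 ] p98 [ 0.549 -0.072  0.062]
holder 0.6 [156.0, 183.0, 186.0, 209.0] med [0.561 0.431 0.033] p2 [0.525 0.387 0.   ] p98 [0.589 0.455 0.074]
bar 0.7 [347.0, 191.0, 375.0, 229.0] med [ 0.516 -0.108  0.056] p2 [ 0.455 -0.145  0.042] p98 [ 0.552 -0.071  0.062]
hinge 0.6 [321.0, 170.0, 377.0, 230.0] med [ 0.545 -0.077  0.042] p2 [ 0.458 -0.147  0.034] p98 [ 0.612 -0.004  0.063]
camera 0.57 [309.0, 124.0, 325.0, 146.0] med [0.72  0.012 0.085] p2 [ 0.692 -0.011  0.005] p98 [0.747 0.036 0.113]
bracket 0.45 [270.0, 234.0, 288.0, 249.0] med [0.422 0.125 0.008] p2 [0.405 0.108 0.001] p98 [0.44  0.143 0.035]
```

```bash
python3 - <<'E'
import cv2
a=cv2.imread("pics/scene0.png")[130:280,200:400]; cv2.imwrite("pics/s1.png",cv2.resize(a,(800,600),interpolation=2))
a=cv2.imread("pics/top0.png")[110:260,220:420]; cv2.imwrite("pics/t1.png",cv2.resize(a,(800,600),interpolation=2))
E
```

```text
(no output)
```

View pics/s1.png

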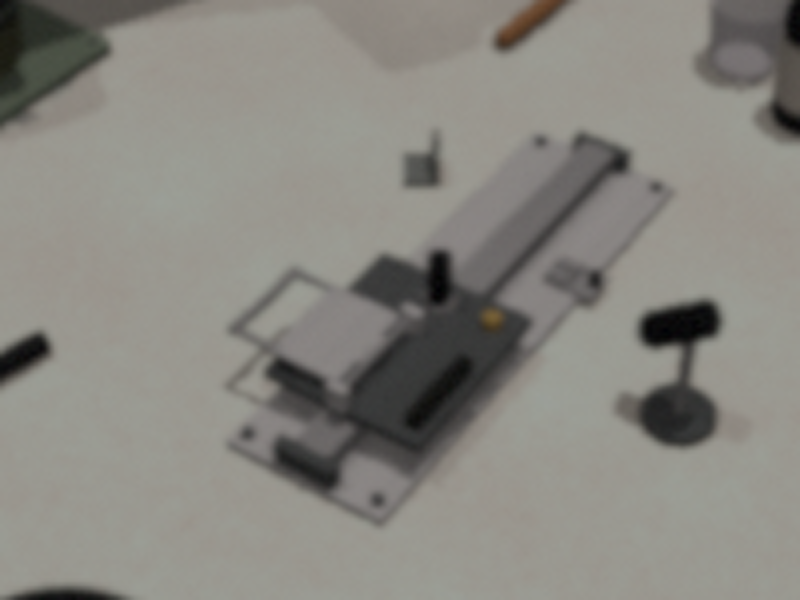

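View pics/t1.png

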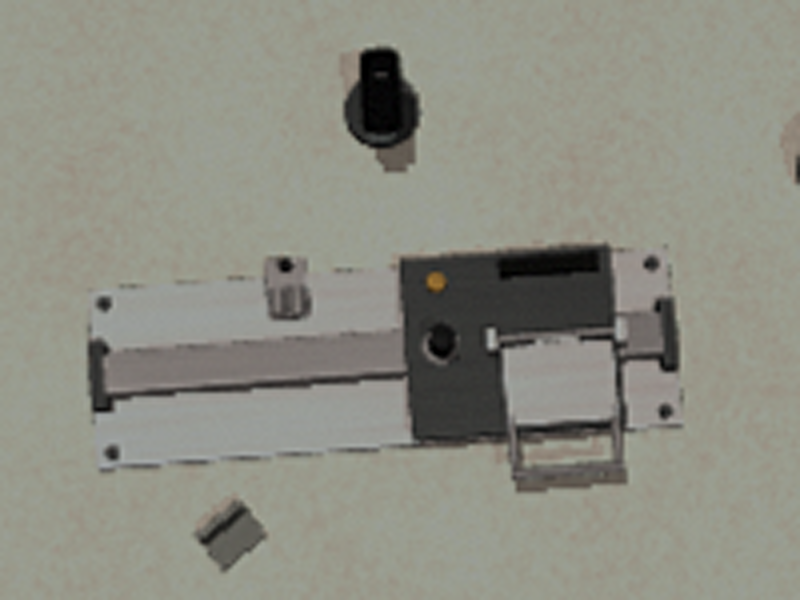

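```bash
cat >> h.py <<'E'
def ray(p,u,v,z):
    K=np.array([[p["fx"],0,p["cx"]],[0,p["fy"],p["cy"]],[0,0,1]]); d=np.array([p["k1"],0,0,0.])
    s=cv2.undistortPoints(np.array([[[u,v]]],float),K,d).ravel(); E=np.array(p["extrinsics"])
    D=E[:3,:3]@[s[0],s[1],1]; return E[:3,3]+D*(z-E[2,3])/D[2]
E
python3 - <<'E'
from h import *
def go(n,u0,v0,pts):
    p=get_image(n)
    for k,x,y,z in pts: print(n,k,np.round(ray(p,u0+(x+.5)/4-.5,v0+(y+.5)/4-.5,z),4))
go("top",220,110,[("bedNL",90,290,.008),("bedFL",99,469,.008),("bedNR",667,247,.008),("bedFR",682,427,.008),
 ("hole1",103,303,.008),("hole2",112,453,.008),("hole3",651,263,.008),("hole4",665,411,.008),
 ("dk1",402,257,.04),("dk2",412,438,.04),("dk3",608,245,.04),("plg",436,281,.05),("knobtop",440,336,.085),("bar1",517,478,.064),("bar2",625,470,.064),("lug1",492,338,.064),("lug2",622,330,.064),("notch",288,292,.016),("screw",286,265,.03)])
go("scene",200,130,[("bed1",228,443,.008),("bed2",381,523,.008),("bed3",674,190,.008),("bed4",535,136,.008),
 ("plg",492,316,.05),("knobtop",439,254,.085),("bar1",232,329,.064),("bar2",295,270,.064),("dkfar",530,322,.04),("dkbk",418,447,.04),("dknear",385,256,.04),("notch",570,275,.016),("screw",596,275,.03)])
E
```

```text
top bedNL [0.5997 0.2264 0.008 ]
top bedFL [0.4699 0.2201 0.008 ]
top bedNR [ 0.6209 -0.1916  0.008 ]
top bedFR [ 0.4896 -0.1964  0.008 ]
top hole1 [0.59  0.217 0.008]
top hole2 [0.4811 0.2109 0.008 ]
top hole3 [ 0.6094 -0.1795  0.008 ]
top hole4 [ 0.5014 -0.1848  0.008 ]
top dk1 [6.119e-01 6.000e-04 4.000e-02]
top dk2 [ 0.483  -0.0031  0.04  ]
top dk3 [ 0.6169 -0.1455  0.04  ]
top plg [ 0.5922 -0.0227  0.05  ]
top knobtop [ 0.5475 -0.0237  0.085 ]
top bar1 [ 0.4512 -0.0741  0.064 ]
top bar2 [ 0.4548 -0.1481  0.064 ]
top lug1 [ 0.5485 -0.06    0.064 ]
top lug2 [ 0.5518 -0.1501  0.064 ]
top notch [0.5932 0.0831 0.016 ]
top screw [0.6102 0.0834 0.03  ]
scene bed1 [ 0.498  -0.1986  0.008 ]
scene bed2 [ 0.6252 -0.1923  0.008 ]
scene bed3 [0.6042 0.2241 0.008 ]
scene bed4 [0.4755 0.2155 0.008 ]
scene plg [ 0.5948 -0.0227  0.05  ]
scene knobtop [ 0.5489 -0.0241  0.085 ]
scene bar1 [ 0.4672 -0.1534  0.064 ]
scene bar2 [ 0.4633 -0.0803  0.064 ]
scene dkfar [ 0.6143 -0.0027  0.04  ]
scene dkbk [ 0.6217 -0.147   0.04  ]
scene dknear [ 0.489  -0.0082  0.04  ]
scene notch [0.5968 0.0799 0.016 ]
scene screw [0.62   0.0779 0.03  ]
```

```bash
python3 -m pendant '[{"fingers":22,"slide":[0,0,0],"roll":0.0561},{"fingers":22,"slide":[0,0,0],"roll":0.0561},{"fingers":22,"slide":[0,0,0],"roll":0.0561},{"fingers":22,"slide":[0,0,0],"roll":0.0561},{"fingers":22,"slide":[0,0,0],"roll":0.0561},{"fingers":22,"slide":[0,0,0],"roll":0.0561},{"fingers":22,"slide":[0,0,0],"roll":0.0561},{"fingers":22,"slide":[0,0,0],"roll":0.0561},{"fingers":22,"slide":[0,0,0],"roll":0.0561},{"fingers":22,"slide":[0,0,0],"roll":0.0561}]' 40
cat > st.py <<'E'
from h import *
import sys
from scipy.spatial.transform import Rotation as R
S=manip.state(); r=R.from_quat(S["tcp_rot"]).as_matrix(); t=np.array(eval(sys.argv[1])); d=r.T@(t-S["position"])
print("pos",np.round(S["position"],4),"yaw_y",np.degrees(np.arctan2(r[1,1],r[0,1])).round(2),"d/80mm",np.round(d/.08,3),"F",np.round(S["ft_force"],1),"t",S["clock"])
E
python3 st.py .459,-.109,.13
```

```text
clock: 2.03
position: [0.1944, 0.5411, 0.2313]
tcp_rot: [0.691, 0.723, 0.0, 0.0]
ft_force: [0.6, 0.0, 0.9]
grip_width: 0.0219
grasp_force: 0.0
pos [0.1944 0.5411 0.2313] yaw_y 2.59 d/80mm [-8.268  2.937  1.266] F [0.6 0.  0.9] t 2.0333
```

```bash
python3 -m pendant '[{"fingers":22,"slide":[-0.46,0.163,0],"roll":0.0025},{"fingers":22,"slide":[-0.46,0.163,0],"roll":0},{"fingers":22,"slide":[-0.46,0.163,0],"roll":0},{"fingers":22,"slide":[-0.46,0.163,0],"roll":0},{"fingers":22,"slide":[-0.46,0.163,0],"roll":0},{"fingers":22,"slide":[-0.46,0.163,0],"roll":0},{"fingers":22,"slide":[-0.46,0.163,0],"roll":0},{"fingers":22,"slide":[-0.46,0.163,0],"roll":0},{"fingers":22,"slide":[-0.46,0.163,0],"roll":0},{"fingers":22,"slide":[-0.46,0.163,0],"roll":0},{"fingers":22,"slide":[-0.46,0.163,0],"roll":0},{"fingers":22,"slide":[-0.46,0.163,0],"roll":0}]'; python3 st.py .459,-.109,.11
```

```text
clock: 3.03
position: [0.3714, 0.1055, 0.2317]
tcp_rot: [0.691, 0.723, 0.001, 0.0]
ft_force: [1.1, 0.2, -0.8]
grip_width: 0.022
grasp_force: 0.0
pos [0.3714 0.1055 0.2317] yaw_y 2.64 d/80mm [-2.729  0.969  1.521] F [ 1.1  0.2 -0.8] t 3.0333
```

```bash
python3 -m pendant '[{"fingers":22,"slide":[-0.45,0.16,0.1],"roll":0.002},{"fingers":22,"slide":[-0.45,0.16,0.2],"roll":0},{"fingers":22,"slide":[-0.45,0.16,0.2],"roll":0},{"fingers":22,"slide":[-0.45,0.16,0.2],"roll":0},{"fingers":22,"slide":[-0.45,0.16,0.2],"roll":0},{"fingers":22,"slide":[-0.4,0.16,0.2],"roll":0},{"fingers":22,"slide":[0,0,0.2],"roll":0},{"fingers":22,"slide":[0,0,0.2],"roll":0},{"fingers":22,"slide":[0,0,0],"roll":0},{"fingers":22,"slide":[0,0,0],"roll":0}]'; python3 st.py .459,-.109,.046
python3 - <<'E'
from h import *
a=get_image("scene")["image"][130:280,200:400]; b=get_image("top")["image"][110:260,260:460]
cv2.imwrite("pics/b2.png",np.hstack([cv2.resize(x,(400,300),interpolation=2) for x in (a,b)]))
E
```

```text
clock: 3.87
position: [0.4563, -0.1013, 0.1109]
tcp_rot: [0.692, 0.722, -0.0, -0.001]
ft_force: [1.3, -0.1, -0.2]
grip_width: 0.0221
grasp_force: 0.0
pos [ 0.4563 -0.1013  0.1109] yaw_y 2.37 d/80mm [-0.099  0.03   0.812] F [ 1.3 -0.1 -0.2] t 3.8667
```

View pics/b2.png

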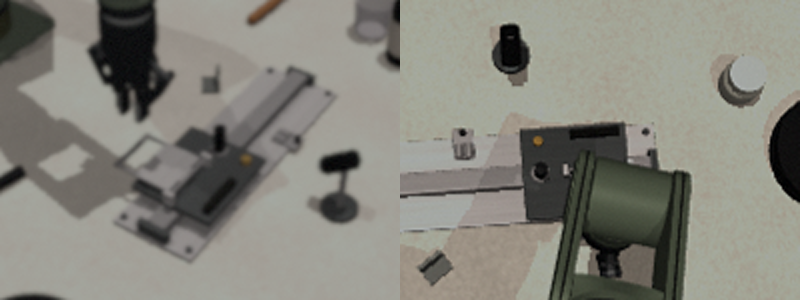

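```bash
python3 - <<'E'
from h import *
p=get_image("scene"); C=cloud(p)
a=np.array([-.05,.9987]); b=np.array([.9987,.05])
xy=C[...,:2]-[.554,-.1045]; X=xy@b; Y=xy@a; Z=C[...,2]
v,u=np.mgrid[0:400,0:640]
m=(X<-.07)&(X>-.12)&(abs(Y)<.045)&(Z>.05)&(Z<.08); print("bar",m.sum(),np.round(np.c_[X[m],Y[m],Z[m],u[m],v[m]],3).tolist())
m=(abs(X+.095)<.05)&(abs(Y)<.04)&(Z>.1)&(Z<.135); print("fing",m.sum()); 
q=np.c_[X[m],Y[m],Z[m],u[m],v[m]]; print(np.round(q[::3],3).tolist())
E
```

```text
bar 90 [[-0.095, 0.039, 0.058, 274.0, 196.0], [-0.096, 0.036, 0.056, 273.0, 197.0], [-0.094, 0.038, 0.056, 274.0, 197.0], [-0.091, 0.038, 0.057, 275.0, 197.0], [-0.095, 0.03, 0.057, 272.0, 198.0], [-0.092, 0.03, 0.058, 273.0, 198.0], [-0.092, 0.035, 0.054, 274.0, 198.0], [-0.087, 0.034, 0.058, 275.0, 198.0], [-0.085, 0.036, 0.057, 276.0, 198.0], [-0.086, 0.041, 0.053, 277.0, 198.0], [-0.096, 0.026, 0.055, 271.0, 199.0], [-0.091, 0.024, 0.059, 272.0, 199.0], [-0.09, 0.027, 0.058, 273.0, 199.0], [-0.092, 0.034, 0.052, 274.0, 199.0], [-0.089, 0.035, 0.053, 275.0, 199.0], [-0.084, 0.034, 0.055, 276.0, 199.0], [-0.084, 0.039, 0.052, 277.0, 199.0], [-0.076, 0.033, 0.061, 278.0, 199.0], [-0.075, 0.036, 0.059, 279.0, 199.0], [-0.094, 0.019, 0.058, 270.0, 200.0], [-0.091, 0.019, 0.059, 271.0, 200.0], [-0.092, 0.025, 0.055, 272.0, 200.0], [-0.091, 0.028, 0.052, 273.0, 200.0], [-0.08, 0.033, 0.055, 277.0, 200.0], [-0.077, 0.033, 0.056, 278.0, 200.0], [-0.074, 0.034, 0.057, 279.0, 200.0], [-0.098, 0.014, 0.056, 268.0, 201.0], [-0.095, 0.015, 0.056, 269.0, 201.0], [-0.093, 0.017, 0.056, 270.0, 20
[... 2719 characters left out ...]
116, 266.0, 183.0], [-0.106, -0.002, 0.127, 261.0, 184.0], [-0.105, 0.009, 0.119, 264.0, 184.0], [-0.11, -0.002, 0.121, 260.0, 185.0], [-0.108, 0.009, 0.114, 263.0, 185.0], [-0.071, 0.006, 0.134, 273.0, 185.0], [-0.111, -0.001, 0.116, 260.0, 186.0], [-0.107, 0.007, 0.113, 263.0, 186.0], [-0.076, -0.0, 0.132, 270.0, 186.0], [-0.069, 0.004, 0.133, 273.0, 186.0], [-0.107, 0.003, 0.112, 262.0, 187.0], [-0.077, 0.001, 0.127, 270.0, 187.0], [-0.071, 0.005, 0.128, 273.0, 187.0], [-0.084, 0.0, 0.122, 268.0, 188.0], [-0.073, -0.0, 0.127, 271.0, 188.0], [-0.072, 0.012, 0.119, 274.0, 188.0], [-0.077, 0.0, 0.121, 270.0, 189.0], [-0.082, -0.003, 0.117, 268.0, 190.0], [-0.076, 0.004, 0.115, 271.0, 190.0]]
```

```bash
python3 -m pendant '[{"fingers":22,"slide":[-0.09,0.02,0.1],"roll":-0.0045},{"fingers":22,"slide":[0,0,0.15],"roll":0},{"fingers":22,"slide":[0,0,0.15],"roll":0},{"fingers":22,"slide":[0,0,0.15],"roll":0},{"fingers":22,"slide":[0,0,0.1],"roll":0},{"fingers":22,"slide":[0,0,0],"roll":0},{"fingers":22,"slide":[0,0,0],"roll":0}]'; python3 st.py .459,-.109,.043
```

```text
clock: 4.6
position: [0.4588, -0.1085, 0.0593]
tcp_rot: [0.689, 0.725, -0.0, -0.0]
ft_force: [-0.4, 0.1, 0.0]
grip_width: 0.0218
grasp_force: 0.0
pos [ 0.4588 -0.1085  0.0593] yaw_y 2.95 d/80mm [-0.007  0.002  0.203] F [-0.4  0.1  0. ] t 4.6
```

```bash
python3 -m pendant '[{"fingers":22,"slide":[0,0,0.1],"roll":0},{"fingers":22,"slide":[0,0,0.1],"roll":0},{"fingers":22,"slide":[0,0,0],"roll":0},{"fingers":22,"slide":[0,0,0],"roll":0}]'; python3 st.py .459,-.109,.043
```

```text
clock: 4.93
position: [0.4583, -0.1083, 0.0429]
tcp_rot: [0.689, 0.725, -0.0, -0.0]
ft_force: [0.7, 0.3, -0.3]
grip_width: 0.0218
grasp_force: 0.0
pos [ 0.4583 -0.1083  0.0429] yaw_y 2.93 d/80mm [-0.009  0.008 -0.002] F [ 0.7  0.3 -0.3] t 4.9333
```

No contact; close on the bar.

```bash
python3 -m pendant '[{"fingers":0,"slide":[0,0,0],"roll":0},{"fingers":0,"slide":[0,0,0],"roll":0},{"fingers":0,"slide":[0,0,0],"roll":0},{"fingers":0,"slide":[0,0,0],"roll":0},{"fingers":0,"slide":[0,0,0],"roll":0},{"fingers":0,"slide":[0,0,0],"roll":0}]' 30; python3 st.py .459,-.109,.043
```

```text
clock: 5.43
position: [0.4581, -0.1084, 0.0433]
tcp_rot: [0.689, 0.725, -0.0, -0.0]
ft_force: [-3.9, -1.1, 3.3]
grip_width: 0.0064
grasp_force: 29.5
pos [ 0.4581 -0.1084  0.0433] yaw_y 2.93 d/80mm [-0.008  0.011  0.004] F [-3.9 -1.1  3.3] t 5.4333
```

```bash
python3 -m pendant '[{"fingers":0,"slide":[0,0.01,-0.155],"roll":0},{"fingers":0,"slide":[0,0.03,-0.152],"roll":0},{"fingers":0,"slide":[0,0,0],"roll":0},{"fingers":0,"slide":[0,0,0],"roll":0}]'; python3 st.py .459,-.109,.043
python3 - <<'E'
from h import *
print("th: y,z", [(round(float(1.1875*(np.cos(np.radians(t-7.5))-np.cos(np.radians(t)))),3), round(float(-1.1875*(np.sin(np.radians(t))-np.sin(np.radians(t-7.5)))),3)) for t in np.arange(22.5,181,7.5)])
a=get_image("scene")["image"][130:280,200:400]
cv2.imwrite("pics/b3.png",cv2.resize(a,(800,600),interpolation=2))
E
```

```text
clock: 5.77
position: [0.4611, -0.1082, 0.068]
tcp_rot: [0.689, 0.725, -0.0, -0.0]
ft_force: [-4.4, -0.8, -0.1]
grip_width: 0.0064
grasp_force: 29.5
pos [ 0.4611 -0.1082  0.068 ] yaw_y 2.94 d/80mm [-0.009 -0.026  0.312] F [-4.4 -0.8 -0.1] t 5.7667
th: y,z [(0.05, -0.147), (0.069, -0.139), (0.086, -0.129), (0.102, -0.117), (0.117, -0.102), (0.129, -0.086), (0.139, -0.069), (0.147, -0.05), (0.152, -0.03), (0.155, -0.01), (0.155, 0.01), (0.152, 0.03), (0.147, 0.05), (0.139, 0.069), (0.129, 0.086), (0.117, 0.102), (0.102, 0.117), (0.086, 0.129), (0.069, 0.139), (0.05, 0.147), (0.03, 0.152), (0.01, 0.155)]
```

View pics/b3.png

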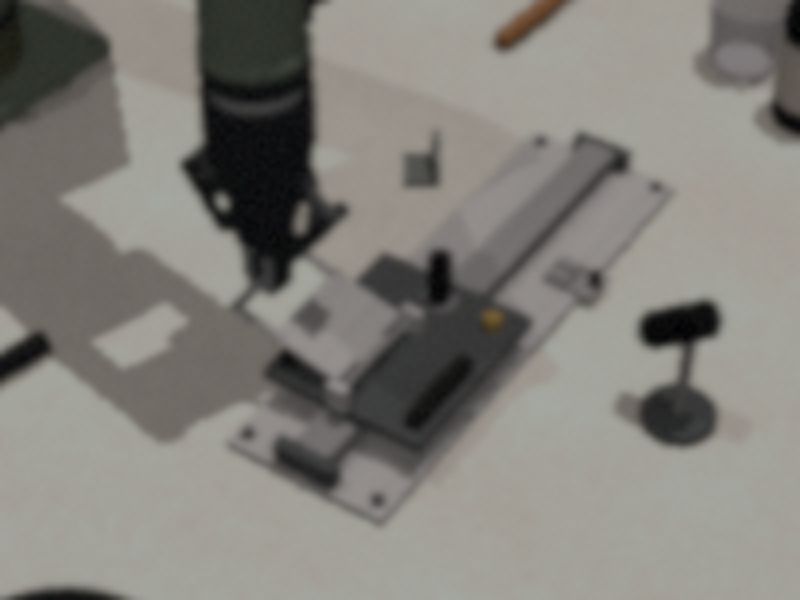

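The bar is held (fingers at ~(265,285)) and the plate has lifted with it. I'll continue the arc.

```bash
python3 -m pendant '[{"fingers":0,"slide":[0,0.05,-0.147],"roll":0},{"fingers":0,"slide":[0,0.069,-0.139],"roll":0},{"fingers":0,"slide":[0,0.086,-0.129],"roll":0},{"fingers":0,"slide":[0,0.102,-0.117],"roll":0},{"fingers":0,"slide":[0,0,0],"roll":0}]'; python3 -m pendant '[{"fingers":0,"slide":[0,0.117,-0.102],"roll":0},{"fingers":0,"slide":[0,0.129,-0.086],"roll":0},{"fingers":0,"slide":[0,0.139,-0.069],"roll":0},{"fingers":0,"slide":[0,0,0],"roll":0},{"fingers":0,"slide":[0,0,0],"roll":0}]'; python3 st.py .459,-.109,.043
```

```text
clock: 6.23
position: [0.4845, -0.1069, 0.1116]
tcp_rot: [0.689, 0.725, -0.002, -0.002]
ft_force: [-12.3, -0.7, 8.8]
grip_width: 0.0064
grasp_force: 29.8
clock: 6.65
position: [0.5181, -0.1055, 0.1333]
tcp_rot: [0.689, 0.725, 0.001, 0.001]
ft_force: [-7.3, -0.6, 15.5]
grip_width: 0.0061
grasp_force: 31.6
pos [ 0.5181 -0.1055  0.1333] yaw_y 2.94 d/80mm [-0.005 -0.743  1.127] F [-7.3 -0.6 15.5] t 6.65
```

```bash
python3 -m pendant '[{"fingers":0,"slide":[0,-0.01,-0.03],"roll":0},{"fingers":0,"slide":[0,0,0],"roll":0},{"fingers":0,"slide":[0,0,0],"roll":0}]'; python3 -m pendant '[{"fingers":0,"slide":[0,-0.01,-0.03],"roll":0},{"fingers":0,"slide":[0,0,0],"roll":0},{"fingers":0,"slide":[0,0,0],"roll":0}]'; python3 st.py .459,-.109,.043
```

```text
clock: 6.9
position: [0.5168, -0.1055, 0.1331]
tcp_rot: [0.689, 0.725, 0.0, 0.0]
ft_force: [0.4, -0.5, -1.1]
grip_width: 0.0064
grasp_force: 30.2
clock: 7.15
position: [0.5166, -0.1054, 0.1333]
tcp_rot: [0.689, 0.725, 0.001, 0.0]
ft_force: [6.5, -0.4, -16.3]
grip_width: 0.0067
grasp_force: 29.8
pos [ 0.5166 -0.1054  0.1333] yaw_y 2.91 d/80mm [-0.009 -0.722  1.128] F [  6.5  -0.4 -16.3] t 7.15
```

```bash
python3 -m pendant '[{"fingers":0,"slide":[0,0.157,-0.02],"roll":0},{"fingers":0,"slide":[0,0.152,-0.03],"roll":0},{"fingers":0,"slide":[0,0.155,-0.01],"roll":0},{"fingers":0,"slide":[0,0,0],"roll":0},{"fingers":0,"slide":[0,0,0],"roll":0}]'; python3 st.py .459,-.109,.043
```

```text
clock: 7.57
position: [0.553, -0.1034, 0.1406]
tcp_rot: [0.689, 0.725, 0.0, 0.0]
ft_force: [-0.4, 1.7, 2.1]
grip_width: 0.0064
grasp_force: 31.3
pos [ 0.553  -0.1034  0.1406] yaw_y 2.93 d/80mm [-0.01  -1.178  1.22 ] F [-0.4  1.7  2.1] t 7.5667
```

```bash
python3 -m pendant '[{"fingers":0,"slide":[0,0.155,0.01],"roll":0},{"fingers":0,"slide":[0,0.152,0.03],"roll":0},{"fingers":0,"slide":[0,0.147,0.05],"roll":0},{"fingers":0,"slide":[0,0,0],"roll":0},{"fingers":0,"slide":[0,0,0],"roll":0}]'; python3 st.py .459,-.109,.043;  python3 -m pendant '[{"fingers":0,"slide":[0,0.139,0.069],"roll":0},{"fingers":0,"slide":[0,0.129,0.086],"roll":0},{"fingers":0,"slide":[0,0,0],"roll":0},{"fingers":0,"slide":[0,0,0],"roll":0}]'
```

```text
clock: 7.98
position: [0.5894, -0.1017, 0.1334]
tcp_rot: [0.689, 0.725, 0.0, 0.0]
ft_force: [0.2, 1.4, 4.2]
grip_width: 0.0063
grasp_force: 31.3
pos [ 0.5894 -0.1017  0.1334] yaw_y 2.93 d/80mm [-0.008 -1.634  1.129] F [0.2 1.4 4.2] t 7.9833
clock: 8.32
position: [0.6113, -0.1006, 0.1204]
tcp_rot: [0.689, 0.725, 0.0, 0.0]
ft_force: [0.7, 0.8, 2.1]
grip_width: 0.0067
grasp_force: 31.4
```

```bash
python3 -m pendant '[{"fingers":0,"slide":[0,0.117,0.102],"roll":0},{"fingers":0,"slide":[0,0.102,0.117],"roll":0},{"fingers":0,"slide":[0,0.086,0.129],"roll":0},{"fingers":0,"slide":[0,0,0],"roll":0},{"fingers":0,"slide":[0,0,0],"roll":0}]'; python3 -m pendant '[{"fingers":0,"slide":[0,0.069,0.139],"roll":0},{"fingers":0,"slide":[0,0.05,0.147],"roll":0},{"fingers":0,"slide":[0,0,0],"roll":0},{"fingers":0,"slide":[0,0,0],"roll":0}]'
```

```text
clock: 8.73
position: [0.6353, -0.0995, 0.0919]
tcp_rot: [0.689, 0.725, -0.0, -0.0]
ft_force: [1.1, -0.1, -0.8]
grip_width: 0.0063
grasp_force: 31.7
clock: 9.07
position: [0.6446, -0.0989, 0.0693]
tcp_rot: [0.689, 0.725, 0.0, -0.0]
ft_force: [1.1, -0.8, 0.4]
grip_width: 0.0064
grasp_force: 31.7
```

```bash
python3 -m pendant '[{"fingers":0,"slide":[0,0.03,0.12],"roll":0},{"fingers":0,"slide":[0,0.005,0.1],"roll":0},{"fingers":0,"slide":[0,0,0],"roll":0},{"fingers":0,"slide":[0,0,0],"roll":0}]'; python3 -m pendant '[{"fingers":0,"slide":[0,0.003,0.04],"roll":0},{"fingers":0,"slide":[0,0.002,0.035],"roll":0},{"fingers":0,"slide":[0,0,0],"roll":0},{"fingers":0,"slide":[0,0,0],"roll":0}]'; python3 st.py .648,-.1,.0456
```

```text
clock: 9.4
position: [0.6474, -0.0988, 0.0523]
tcp_rot: [0.689, 0.725, 0.0, 0.0]
ft_force: [1.9, 0.7, 0.6]
grip_width: 0.0064
grasp_force: 31.8
clock: 9.73
position: [0.6477, -0.0988, 0.0467]
tcp_rot: [0.689, 0.725, 0.0, 0.0]
ft_force: [1.7, 0.9, 0.7]
grip_width: 0.0064
grasp_force: 31.9
pos [ 0.6477 -0.0988  0.0467] yaw_y 2.92 d/80mm [-0.015  0.003  0.013] F [1.7 0.9 0.7] t 9.7333
```

```bash
for i in 1; do python3 -m pendant '[{"fingers":0,"slide":[0,0,0.02],"roll":0},{"fingers":0,"slide":[0,0,0],"roll":0},{"fingers":0,"slide":[0,0,0],"roll":0}]'; python3 -m pendant '[{"fingers":0,"slide":[0,0,0.015],"roll":0},{"fingers":0,"slide":[0,0,0],"roll":0},{"fingers":0,"slide":[0,0,0],"roll":0}]'; done
```

```text
clock: 9.98
position: [0.6477, -0.0988, 0.0452]
tcp_rot: [0.689, 0.725, 0.0, 0.0]
ft_force: [3.2, 0.5, 0.0]
grip_width: 0.0061
grasp_force: 31.9
clock: 10.23
position: [0.6477, -0.0988, 0.0445]
tcp_rot: [0.689, 0.725, 0.0, 0.0]
ft_force: [3.0, -0.5, 4.5]
grip_width: 0.0067
grasp_force: 32.3
```

```bash
python3 -m pendant '[{"fingers":0,"slide":[0,0,0.015],"roll":0},{"fingers":0,"slide":[0,0,0],"roll":0},{"fingers":0,"slide":[0,0,0],"roll":0}]'; python3 - <<'E'
from h import *
a=get_image("scene")["image"][130:280,200:400]
cv2.imwrite("pics/b4.png",cv2.resize(a,(800,600),interpolation=2))
E
```

```text
clock: 10.48
position: [0.6478, -0.0988, 0.0443]
tcp_rot: [0.689, 0.725, 0.0, 0.001]
ft_force: [-0.0, -0.3, 10.7]
grip_width: 0.0064
grasp_force: 32.8
```

View pics/b4.png

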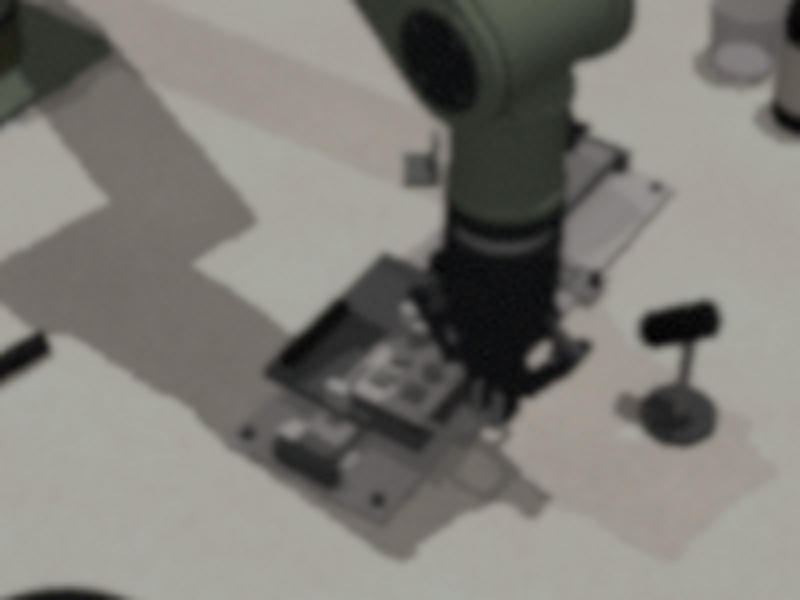

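The plate lies flat with prints up (~(410,375)), firmly seated. Open and lift.

```bash
python3 -m pendant '[{"fingers":22,"slide":[0,0,-0.01],"roll":0},{"fingers":22,"slide":[0,0,0],"roll":0},{"fingers":22,"slide":[0,0,0],"roll":0},{"fingers":22,"slide":[0,0,0],"roll":0}]'; python3 -m pendant '[{"fingers":22,"slide":[0,0,-0.1],"roll":0},{"fingers":22,"slide":[0,0,-0.2],"roll":0},{"fingers":22,"slide":[0,0,-0.3],"roll":0},{"fingers":22,"slide":[0,0,-0.3],"roll":0},{"fingers":22,"slide":[0,0,-0.3],"roll":0},{"fingers":36,"slide":[0,-0.4,-0.2],"roll":0},{"fingers":36,"slide":[0,-0.5,0],"roll":0},{"fingers":36,"slide":[0,-0.5,0],"roll":0},{"fingers":36,"slide":[0,-0.5,0],"roll":0},{"fingers":36,"slide":[0,-0.5,0],"roll":0},{"fingers":36,"slide":[0,0,0],"roll":0},{"fingers":36,"slide":[0,0,0],"roll":0}]'; python3 - <<'E'
from h import *
for n,w in (("scene",(130,200)),("top",(110,220))):
    p=get_image(n); C=cloud(p)
    cv2.imwrite(f"pics/{n}5.png",cv2.resize(p["image"][w[0]:w[0]+150,w[1]:w[1]+200],(800,600),interpolation=2))
    for t in ("knob","notch","holder"):
        for r in silhouettes(t,p)[:2]:
            q=C[r["region"]]; q=q[~np.isnan(q[:,0])]
            if len(q): print(n,t,round(r["conf"],2),np.round(r["bbox"]).tolist(),np.round(np.percentile(q,[2,50,98],axis=0),3).tolist())
E
python3 st.py .548,-.024,.15
```

```text
clock: 10.87
position: [0.6465, -0.0987, 0.0426]
tcp_rot: [0.689, 0.725, -0.001, -0.001]
ft_force: [0.4, -0.6, 0.3]
grip_width: 0.0218
grasp_force: 0.0
clock: 11.87
position: [0.4536, -0.1085, 0.156]
tcp_rot: [0.689, 0.725, -0.0, -0.0]
ft_force: [0.9, -0.6, 0.5]
grip_width: 0.036
grasp_force: 0.0
scene knob 0.69 [326.0, 113.0, 367.0, 142.0] [[0.349, 0.307, -0.0], [0.38, 0.467, 0.006], [0.408, 0.539, 0.022]]
scene knob 0.66 [302.0, 191.0, 314.0, 209.0] [[0.544, -0.035, 0.041], [0.555, -0.03, 0.067], [0.561, -0.018, 0.088]]
scene notch 0.53 [335.0, 194.0, 352.0, 205.0] [[0.582, 0.067, 0.008], [0.601, 0.08, 0.015], [0.62, 0.096, 0.024]]
scene holder 0.63 [286.0, 208.0, 331.0, 242.0] [[0.555, -0.141, 0.043], [0.589, -0.109, 0.057], [0.652, -0.068, 0.065]]
top knob 0.53 [327.0, 195.0, 336.0, 196.0] [[0.539, -0.034, 0.042], [0.543, -0.025, 0.081], [0.552, -0.017, 0.09]]
top notch 0.62 [288.0, 175.0, 295.0, 191.0] [[0.577, 0.07, 0.006], [0.597, 0.084, 0.014], [0.62, 0.097, 0.023]]
top holder 0.96 [344.0, 158.0, 372.0, 196.0] [[0.552, -0.139, 0.048], [0.597, -0.096, 0.057], [0.649, -0.065, 0.069]]
pos [ 0.4565 -0.1086  0.1553] yaw_y 2.95 d/80mm [0.997 1.197 0.066] F [-0.2 -0.3  0.1] t 12.2667
```

View pics/scene5.png

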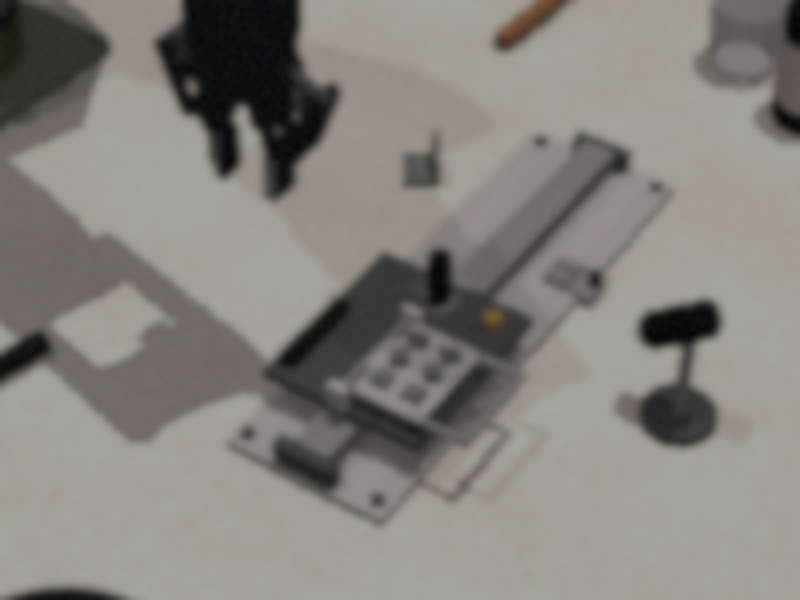

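View pics/top5.png

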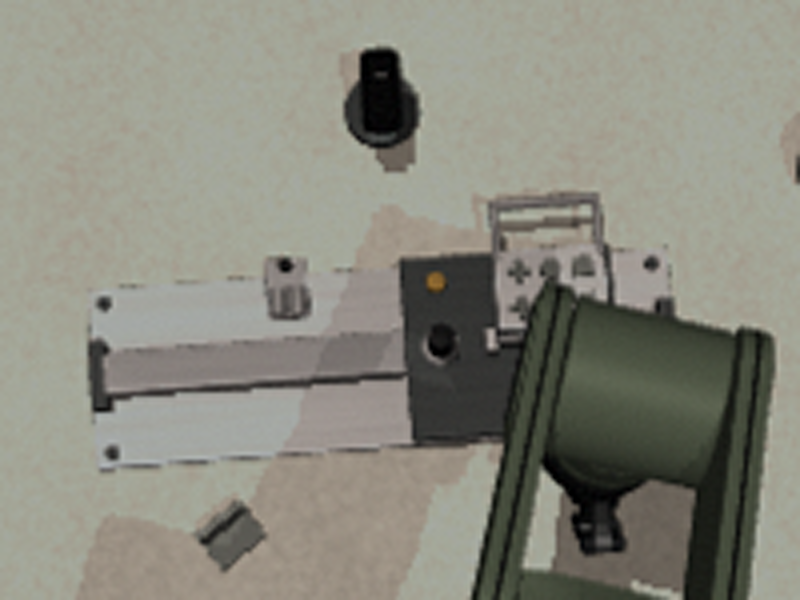

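Both views agree: plate flat on the far side, prints up (scene (415,365)), knob unmoved at scene (439,275) / top (440,343). Now to the knob.

```bash
python3 -m pendant '[{"fingers":30,"slide":[0.33,0.4,0],"roll":0},{"fingers":30,"slide":[0.33,0.4,0],"roll":0},{"fingers":30,"slide":[0.33,0.4,0.1],"roll":0},{"fingers":30,"slide":[0,0,0.2],"roll":0},{"fingers":30,"slide":[0,0,0.2],"roll":0},{"fingers":30,"slide":[0,0,0.1],"roll":0},{"fingers":30,"slide":[0,0,0],"roll":0},{"fingers":30,"slide":[0,0,0],"roll":0}]'; python3 st.py .549,-.024,.052
python3 - <<'E'
from h import *
p=get_image("scene"); C=cloud(p)
a=np.array([-.05,.9987]); b=np.array([.9987,.05])
xy=C[...,:2]-[.549,-.024]; X=xy@b; Y=xy@a; Z=C[...,2]
m=(abs(X)<.02)&(abs(Y)<.02)&(Z>.055)&(Z<.083); print("knob X,Y pct",np.round(np.percentile(X[m],[5,50,95]),3),np.round(np.percentile(Y[m],[5,50,95]),3),m.sum())
m=(abs(X)<.045)&(abs(Y)<.03)&(Z>.097)&(Z<.125); print(np.round(np.c_[X[m],Y[m],Z[m]],3)[::6].tolist())
E
```

```text
clock: 12.93
position: [0.547, -0.0251, 0.1074]
tcp_rot: [0.689, 0.725, -0.0, -0.0]
ft_force: [0.7, -0.7, 0.6]
grip_width: 0.0297
grasp_force: 0.0
pos [ 0.547  -0.0251  0.1074] yaw_y 2.91 d/80mm [0.012 0.026 0.692] F [ 0.7 -0.7  0.6] t 12.9333
knob X,Y pct [-0.003  0.006  0.011] [-0.01  -0.006  0.004] 48
[[-0.018, 0.014, 0.118], [-0.014, 0.008, 0.118], [-0.015, 0.005, 0.115], [-0.014, -0.002, 0.117], [-0.016, 0.001, 0.11], [-0.015, -0.01, 0.111], [0.027, 0.006, 0.117], [0.029, -0.007, 0.123], [0.026, -0.007, 0.118], [0.021, -0.011, 0.111]]
```

```bash
python3 -m pendant '[{"fingers":30,"slide":[0.01,0.03,0.1],"roll":0},{"fingers":30,"slide":[0,0,0.15],"roll":0},{"fingers":30,"slide":[0,0,0.15],"roll":0},{"fingers":30,"slide":[0,0,0],"roll":0}]'; python3 -m pendant '[{"fingers":30,"slide":[0,0,0.15],"roll":0},{"fingers":30,"slide":[0,0,0.13],"roll":0},{"fingers":30,"slide":[0,0,0],"roll":0},{"fingers":30,"slide":[0,0,0],"roll":0}]'; python3 st.py .549,-.024,.052
```

```text
clock: 13.32
position: [0.5483, -0.0242, 0.0741]
tcp_rot: [0.689, 0.725, -0.001, -0.001]
ft_force: [-0.3, 0.3, -0.3]
grip_width: 0.0297
grasp_force: 0.0
clock: 13.65
position: [0.5492, -0.0241, 0.053]
tcp_rot: [0.689, 0.725, -0.0, -0.0]
ft_force: [0.7, 0.4, 0.1]
grip_width: 0.0298
grasp_force: 0.0
pos [ 0.5492 -0.0241  0.053 ] yaw_y 2.91 d/80mm [ 0.001 -0.003  0.013] F [0.7 0.4 0.1] t 13.65
```

```bash
python3 -m pendant '[{"fingers":0,"slide":[0,0,0],"roll":0},{"fingers":0,"slide":[0,0,0],"roll":0},{"fingers":0,"slide":[0,0,0],"roll":0},{"fingers":0,"slide":[0,0,0],"roll":0},{"fingers":0,"slide":[0,0,0],"roll":0},{"fingers":0,"slide":[0,0,0],"roll":0}]' 60; python3 st.py .549,-.024,.052
```

```text
clock: 14.15
position: [0.5489, -0.0241, 0.0539]
tcp_rot: [0.689, 0.725, -0.0, -0.0]
ft_force: [-3.9, -0.9, 5.4]
grip_width: 0.0166
grasp_force: 59.0
pos [ 0.5489 -0.0241  0.0539] yaw_y 2.93 d/80mm [0.001 0.002 0.023] F [-3.9 -0.9  5.4] t 14.15
```

```bash
python3 -m pendant '[{"fingers":0,"slide":[0.08,0,0],"roll":0},{"fingers":0,"slide":[0.1,0,0],"roll":0},{"fingers":0,"slide":[0.1,0,0],"roll":0},{"fingers":0,"slide":[0.1,0,0],"roll":0},{"fingers":0,"slide":[0.1,0,0],"roll":0},{"fingers":0,"slide":[0,0,0],"roll":0},{"fingers":0,"slide":[0,0,0],"roll":0}]';  python3 -m pendant '[{"fingers":0,"slide":[0.1,0,0],"roll":0},{"fingers":0,"slide":[0.1,0,0],"roll":0},{"fingers":0,"slide":[0.1,0,0],"roll":0},{"fingers":0,"slide":[0.1,0,0],"roll":0},{"fingers":0,"slide":[0,0,0],"roll":0},{"fingers":0,"slide":[0,0,0],"roll":0}]'
python3 st.py .549,.0815,.052
```

```text
clock: 14.73
position: [0.5469, 0.0151, 0.0538]
tcp_rot: [0.689, 0.725, 0.0, -0.001]
ft_force: [-4.1, 1.7, 5.9]
grip_width: 0.0166
grasp_force: 59.1
clock: 15.23
position: [0.5453, 0.0471, 0.0539]
tcp_rot: [0.689, 0.725, 0.0, -0.001]
ft_force: [-4.4, 1.7, 6.2]
grip_width: 0.0164
grasp_force: 59.1
pos [0.5453 0.0471 0.0539] yaw_y 2.94 d/80mm [0.427 0.069 0.023] F [-4.4  1.7  6.2] t 15.2333
```

```bash
python3 -m pendant '[{"fingers":0,"slide":[0.06,0,0],"roll":0},{"fingers":0,"slide":[0.06,0,0],"roll":0},{"fingers":0,"slide":[0.05,0,0],"roll":0},{"fingers":0,"slide":[0,0,0],"roll":0}]';  for i in 1; do python3 -m pendant '[{"fingers":0,"slide":[0.02,0,0],"roll":0},{"fingers":0,"slide":[0.01,0,0],"roll":0}]'; python3 -m pendant '[{"fingers":0,"slide":[0.02,0,0],"roll":0},{"fingers":0,"slide":[0.01,0,0],"roll":0}]'; python3 -m pendant '[{"fingers":0,"slide":[0.02,0,0],"roll":0},{"fingers":0,"slide":[0.01,0,0],"roll":0}]';done | grep -E "pos|ft_"
python3 st.py .549,.0815,.052
```

```text
clock: 15.57
position: [0.5446, 0.0605, 0.0539]
tcp_rot: [0.689, 0.725, -0.0, -0.0]
ft_force: [-3.8, 1.4, 5.6]
grip_width: 0.0164
grasp_force: 59.1
position: [0.5445, 0.0622, 0.0539]
ft_force: [-4.9, -2.0, 5.1]
position: [0.5444, 0.0646, 0.0538]
ft_force: [-5.3, -0.5, 6.3]
position: [0.5442, 0.0669, 0.0539]
ft_force: [-3.5, -2.6, 5.8]
pos [0.5442 0.0669 0.0539] yaw_y 2.94 d/80mm [0.179 0.069 0.023] F [-3.5 -2.6  5.8] t 16.0667
```

Friction only (~2 N) so far; continue in ~1 mm steps.

```bash
(python3 -m pendant '[{"fingers":0,"slide":[0.0125,0,0],"roll":0},{"fingers":0,"slide":[0,0,0],"roll":0}]'; python3 -m pendant '[{"fingers":0,"slide":[0.0125,0,0],"roll":0},{"fingers":0,"slide":[0,0,0],"roll":0}]'; python3 -m pendant '[{"fingers":0,"slide":[0.0125,0,0],"roll":0},{"fingers":0,"slide":[0,0,0],"roll":0}]'; python3 -m pendant '[{"fingers":0,"slide":[0.0125,0,0],"roll":0},{"fingers":0,"slide":[0,0,0],"roll":0}]') | grep -E "pos|ft_"
```

```text
position: [0.5441, 0.068, 0.0538]
ft_force: [-4.4, -0.9, 6.5]
position: [0.5442, 0.0684, 0.0538]
ft_force: [-3.2, -3.8, 6.1]
position: [0.5442, 0.0688, 0.0539]
ft_force: [-4.5, -6.1, 6.7]
position: [0.5441, 0.0693, 0.0538]
ft_force: [-4.4, -6.9, 6.3]
```

```bash
(python3 -m pendant '[{"fingers":0,"slide":[0.0125,0,0],"roll":0},{"fingers":0,"slide":[0,0,0],"roll":0}]'; python3 -m pendant '[{"fingers":0,"slide":[0.0125,0,0],"roll":0},{"fingers":0,"slide":[0,0,0],"roll":0}]'; python3 -m pendant '[{"fingers":0,"slide":[0.0125,0,0],"roll":0},{"fingers":0,"slide":[0,0,0],"roll":0}]'; python3 -m pendant '[{"fingers":0,"slide":[0.0125,0,0],"roll":0},{"fingers":0,"slide":[0,0,0],"roll":0}]') | grep -E "pos|ft_"
```

```text
position: [0.544, 0.0704, 0.0539]
ft_force: [-4.3, -6.6, 5.9]
position: [0.544, 0.0718, 0.0538]
ft_force: [-2.7, -5.0, 6.0]
position: [0.5439, 0.0732, 0.0539]
ft_force: [-4.1, -3.7, 6.0]
position: [0.5438, 0.0746, 0.0539]
ft_force: [-3.8, -2.4, 5.8]
```

```bash
(python3 -m pendant '[{"fingers":0,"slide":[0.0125,0,0],"roll":0},{"fingers":0,"slide":[0,0,0],"roll":0}]'; python3 -m pendant '[{"fingers":0,"slide":[0.0125,0,0],"roll":0},{"fingers":0,"slide":[0,0,0],"roll":0}]'; python3 -m pendant '[{"fingers":0,"slide":[0.0125,0,0],"roll":0},{"fingers":0,"slide":[0,0,0],"roll":0}]'; python3 -m pendant '[{"fingers":0,"slide":[0.0125,0,0],"roll":0},{"fingers":0,"slide":[0,0,0],"roll":0}]') | grep -E "pos|ft_"
```

```text
position: [0.5438, 0.076, 0.0539]
ft_force: [-4.5, 0.2, 6.0]
position: [0.5437, 0.0774, 0.0539]
ft_force: [-3.4, 2.3, 6.2]
position: [0.5436, 0.0788, 0.0539]
ft_force: [-4.1, 2.2, 5.5]
position: [0.5436, 0.0802, 0.0539]
ft_force: [-4.1, 4.6, 5.7]
```

```bash
(python3 -m pendant '[{"fingers":0,"slide":[0.0125,0,0],"roll":0},{"fingers":0,"slide":[0,0,0],"roll":0}]'; python3 -m pendant '[{"fingers":0,"slide":[0.0125,0,0],"roll":0},{"fingers":0,"slide":[0,0,0],"roll":0}]') | grep -E "pos|ft_"
```

```text
position: [0.5435, 0.0815, 0.0539]
ft_force: [-4.6, 5.5, 5.7]
position: [0.5434, 0.0819, 0.0539]
ft_force: [-4.4, 2.3, 4.7]
```

The ball has passed the first ridge and pulled in. I'll free the knob briefly so it centres, then grip again.

```bash
python3 -m pendant '[{"fingers":23,"slide":[0,0,0],"roll":0},{"fingers":23,"slide":[0,0,0],"roll":0},{"fingers":23,"slide":[0,0,0],"roll":0},{"fingers":23,"slide":[0,0,0],"roll":0},{"fingers":23,"slide":[0,0,0],"roll":0},{"fingers":23,"slide":[0,0,0],"roll":0}]'; python3 -m pendant '[{"fingers":0,"slide":[0,0,0],"roll":0},{"fingers":0,"slide":[0,0,0],"roll":0},{"fingers":0,"slide":[0,0,0],"roll":0},{"fingers":0,"slide":[0,0,0],"roll":0},{"fingers":0,"slide":[0,0,0],"roll":0},{"fingers":0,"slide":[0,0,0],"roll":0}]' 40
python3 - <<'E'
from h import *
a=get_image("scene")["image"][130:280,200:400]; 
p=get_image("top"); b=p["image"][110:260,220:420]
cv2.imwrite("pics/b6.png",np.hstack([cv2.resize(x,(400,300),interpolation=2) for x in (a,b)]))
E
```

```text
clock: 18.9
position: [0.5443, 0.081, 0.0531]
tcp_rot: [0.689, 0.725, 0.0, 0.0]
ft_force: [0.6, 0.8, -0.3]
grip_width: 0.0228
grasp_force: 0.0
clock: 19.4
position: [0.5435, 0.081, 0.0532]
tcp_rot: [0.689, 0.725, -0.0, -0.0]
ft_force: [-2.8, 0.5, 5.1]
grip_width: 0.017
grasp_force: 39.4
```

View pics/b6.png

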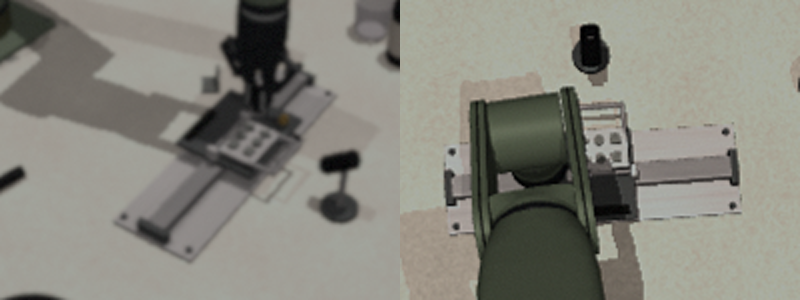

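The plunger now sits at the notch block (scene ~(285,120)), the plate is still flat with prints up, and there is no load along the rail. Handing in.

```bash
python3 -c "
from cell import order
print(order.job_done())"
```

```text
the job is handed in; nothing more can be done
None
```

The plate lies flat on the far side with the prints up, the carriage is resting in the notch with no load along the rail, and the gripper is still holding the knob; the job is handed in at about 19.5 s, and no verdict was returned.

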